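# Sweep the blue mosaic discs through the gate

## Task

Tidy up the mosaic discs: with the fingertips, sweep the three blue discs, one at a time and in any order, across the tray and through the gap in the black fence so that each drops into the slot behind it. Only push them along the tray floor, do not pick them up or lift them over the fence. Leave the amber disc, the paint pots and everything else where they are.

Things in the scene. Friction and masses are not known exactly. Their poses are not given: they have to be found in the camera images.
- tray: Grey tray with white sorting floor, fixed on the table (place and yaw vary), 257 mm along x, 320 mm along y. Origin at table height beneath the sorting floor; x points across the floor to the gate and slot, z up. Floor 50 mm above the table, from x = -140 to +60 mm and y = -155 to +155 mm; side and back rims 14 mm above it. Slot behind the fence.
- gate (a point): Middle of the gate at the fence's near face, at sorting floor level (tray x = 60 mm, y = 0), tray axes. The black fence is 6 mm thick (tray x = 60 to 66 mm), 18 mm above the floor, across the whole tray but for this one gap, 40 mm wide. The floor ends at this face; a disc tips into the slot by itself once its centre has passed it.
- slot (a point): Middle of the mouth of the slot, at sorting floor level, 21 mm beyond the gate point; tray axes. The slot is an open well right behind the gate, tray x = 60 to 102 mm, y = -32 to +32 mm, 45 mm deep below the sorting floor.
- blue1: Blue glass mosaic disc, 28 mm across, 8 mm thick, 13 g nominal, lying flat on the tray's sorting floor at the start. Origin at the centre of its underside. All three blue discs are alike.
- blue2: Blue glass mosaic disc, 28 mm across, 8 mm thick, 13 g nominal, lying flat on the tray's sorting floor at the start. Origin at the centre of its underside. All three blue discs are alike.
- blue3: Blue glass mosaic disc, 28 mm across, 8 mm thick, 13 g nominal, lying flat on the tray's sorting floor at the start. Origin at the centre of its underside. All three blue discs are alike.
- amber: Amber (orange) glass mosaic disc of the same size, 28 mm across and 8 mm thick, lying among the blue ones on the sorting floor. The four discs lie spread in a fan in front of the gate, about 60 mm apart and 115 to 145 mm from it, shuffled. Origin at the centre of its underside.
- pot_yellow: Yellow paint pot with a white cap, 29 mm across, 36 mm tall, standing in a corner beside the fence of the tray. Bystander. Origin at the centre of its underside.
- pot_magenta: Magenta paint pot with a white cap, 29 mm across, 36 mm tall, standing in a corner beside the fence of the tray. Bystander. Origin at the centre of its underside.
- tape: Roll of cream masking tape lying flat on the table beside the tray, 96 mm across, 25 mm high. Bystander. Origin at the centre of its underside.
- paint_tube: White and magenta paint tube with a black cap lying on the table beside the tray, about 115 mm long, 40 mm wide, 19 mm high. Bystander. Origin under its middle, x along the tube.
- spray: Spray bottle, 68 mm across, 182 mm tall, on the table well to the left (+y). Bystander. Origin at the centre of its underside.
- tumbler: Pink drinking tumbler, 80 mm across, 171 mm tall, on the table well to the right (-y). Bystander. Origin at the centre of its underside.

How it is judged:
On the way, in this order (a step that is already met when the one before it is completed fails the run):
1. a first blue disc has dropped into the slot (((z of blue1 in the frame of tray below 0.04 m and x of blue1 in the frame of tray between 0.055 and 0.11 m and y of blue1 in the frame of tray between -0.04 and 0.04 m) or (z of blue2 in the frame of tray below 0.04 m and x of blue2 in the frame of tray between 0.055 and 0.11 m and y of blue2 in the frame of tray between -0.04 and 0.04 m) or (z of blue3 in the frame of tray below 0.04 m and x of blue3 in the frame of tray between 0.055 and 0.11 m and y of blue3 in the frame of tray between -0.04 and 0.04 m))), for 0.1 s.
2. a second blue disc has dropped into the slot ((((z of blue1 in the frame of tray below 0.04 m and x of blue1 in the frame of tray between 0.055 and 0.11 m and y of blue1 in the frame of tray between -0.04 and 0.04 m) and (z of blue2 in the frame of tray below 0.04 m and x of blue2 in the frame of tray between 0.055 and 0.11 m and y of blue2 in the frame of tray between -0.04 and 0.04 m)) or ((z of blue1 in the frame of tray below 0.04 m and x of blue1 in the frame of tray between 0.055 and 0.11 m and y of blue1 in the frame of tray between -0.04 and 0.04 m) and (z of blue3 in the frame of tray below 0.04 m and x of blue3 in the frame of tray between 0.055 and 0.11 m and y of blue3 in the frame of tray between -0.04 and 0.04 m)) or ((z of blue2 in the frame of tray below 0.04 m and x of blue2 in the frame of tray between 0.055 and 0.11 m and y of blue2 in the frame of tray between -0.04 and 0.04 m) and (z of blue3 in the frame of tray below 0.04 m and x of blue3 in the frame of tray between 0.055 and 0.11 m and y of blue3 in the frame of tray between -0.04 and 0.04 m)))), for 0.1 s.
3. the third blue disc has dropped into the slot (z of each of blue1, blue2, blue3 in the frame of tray below 0.04 m and x of blue1 in the frame of tray between 0.055 and 0.11 m and y of blue1 in the frame of tray between -0.04 and 0.04 m and x of blue2 in the frame of tray between 0.055 and 0.11 m and y of blue2 in the frame of tray between -0.04 and 0.04 m and x of blue3 in the frame of tray between 0.055 and 0.11 m and y of blue3 in the frame of tray between -0.04 and 0.04 m), for 0.1 s.
At the end, for the whole second after the job is handed in: All three blue discs lie at rest in the slot (undersides at least 10 mm below the sorting floor, within the slot's outline); the amber disc is still on the sorting floor and it and every bystander are within 20 mm of where they started (all of step 3 and linear speed of each of blue1, blue2, blue3 below 0.03 m/s and z of amber in the frame of tray above 0.045 m and distance of each of amber, pot_yellow, pot_magenta, tape, paint_tube, spray, tumbler from where it was at the start of the episode below 0.02 m); the robot touches nothing.
It fails at once if a blue disc is lifted more than 16 mm off the sorting floor (z of any of blue1, blue2, blue3 in the frame of tray above 0.066 m).
It fails at once if the amber disc is shifted by more than 20 mm (distance of amber from where it was at the start of the episode above 0.02 m).
It fails at once if a paint pot is shifted by more than 20 mm (distance of any of pot_yellow, pot_magenta from where it was at the start of the episode above 0.02 m).
It fails at once if the tape roll, paint tube, spray bottle or tumbler is shifted by more than 20 mm (distance of any of tape, paint_tube, spray, tumbler from where it was at the start of the episode above 0.02 m).
It also fails if it takes over 67 s, if anything falls off the work surface, if the arm or the gripper's body presses on something with over 40 N, if the wrist force passes 120 N, or if a joint passes its speed limit or range.

## Robot

A 6-joint arm with a two-finger parallel gripper is mounted at the origin on the work surface. World frame = base frame: x ahead of the robot, y to its left, z up, the work surface at z = 0. Lengths are in m, angles in rad, forces in N, time in s.
With the tool pointing down it reaches from about 0.4 to 0.825 m from the base axis. Payload 7 kg.
Tool frame: the origin (TCP) lies between the finger pads; the fingertips stand 19 mm ahead of it and the grasp point (between the pads) is the TCP (r.tip_reach is the distance from the TCP to the fingertips, in m); x points along the fingers, y is the direction in which the jaws open and shut, and the axes are right-handed (so a half turn about x gives the same grasp; the last joint's range is limited). The gripper opens to 85 mm and grips with 20 to 120 N. Pads are 22 mm wide; open, the fingers measure 114 mm over their backs; the gripper's body (76 mm by 85 mm) begins 54 mm behind the grasp point. The pads swing forward as they close: fully open they stand 13 mm farther back than shut.
Start: joints at [1.389, 0.359, 0.012, 0, -1.224, -0.288], TCP at [0.306, 0.602, 0.25] pointing down, gripper open.
Joint ranges: [-3.07, 3.07], [-1.43, 2.12], [-1.02, 1.25], [-3.03, 1.67], [-3.05, -0], [-3.03, 3.03]. Speed limits (rad/s): [2.39, 2.39, 3.01, 3.14, 3.14, 3.14].

## Interface

Orientations are given as a unit quaternion [x, y, z, w].
In Python, from cell import r gives the robot as it stands. The module is installed in compiled form; this text tells all that it offers. Calls block until the motion is done:
- r.movep(position, orientation): joint-space move of the TCP to a pose.
- r.servo_line(position, vel=0.15, rot=None): straight line of the TCP; rot=None keeps the orientation; vel is the mean speed in m/s.
- r.move_joints(angles): joint-space move.
- r.grip(opening, grip_force=None): opening from 0.0 (shut) to 1.0 (fully open); grip_force is the grip in N (None keeps the last); returns when the fingers have stopped.
- r.wait(seconds).
- r.ik(position, orientation): joint angles nearest the present ones, or None.
- r.capture(name): name is "scene" or "top" or "wrist"; returns the picture (480x640x3 uint8, red, green, blue); there is no depth.
- r.camera_model(name): a dict with "fx", "fy", "cx", "cy" (pixels), "R" (3x3) and "t" (3): a world point X has camera coordinates R X + t. Camera axes: x right, y down, z forward; pixel columns grow to the right and rows downward; lengths in m; the calibration is good to about 2 mm. The wrist camera is an equidistant fisheye: a pixel r from the principal point sees the ray r / f radians off the axis. A picture is of the moment at which its call begins: read the wrist's pose just before it. camera_model takes no time and is no camera call; for the wrist camera it gives the pose at the moment of the call.
A pose or a line that the arm cannot do raises r.IKError and nothing moves.
- r.sign_off(): hands the job in, once; it reports no verdict.
Readings, each from a call of its own:
- r.current_t(): time.
- r.current_joints(): joint angles.
- r.current_joint_vel(): joint speeds.
- r.current_joint_torque(): joint torques, N m.
- r.current_tcp_pos(): TCP position.
- r.current_tool_rot(): TCP orientation.
- r.current_contact_force(): force on the tool from outside, world axes, zero at the start.
- r.current_wrist_torque(): the same for the moment, N m.
- r.current_finger_gap(): opening from 0.0 (shut) to 1.0 (fully open).
Only numpy, scipy, OpenCV 4.12 (cv2) and the standard library are available. Lean on these libraries where they do the work, as an engineer would, in place of code of your own. Each camera call takes 0.05 s, during which the arm holds its last target.

## Working session

There is one attempt and no reset: what is moved stays moved. The work goes in short steps, each a Python script; the robot and the scene stay as the last script left them, time stands still between calls to the robot, and variables do not carry over. Pictures are saved under pics/ and viewed, and the job is handed in when it is done.

```bash
mkdir -p pics; python3 - <<'E'
from cell import r
import cv2
for n in("top","scene"):
    im=r.capture(n); cv2.imwrite(f"pics/{n}0.png",im[:,:,::-1])
    m=r.camera_model(n); print(n,m)
print(r.current_t(),r.current_tcp_pos(),r.current_tool_rot(),r.tip_reach)
E
```

```text
top {'fx': 525.8731908005627, 'fy': 525.8731908005627, 'cx': 317.72078996526557, 'cy': 248.2341625931841, 'R': array([[ 6.17870878e-04, -9.99993149e-01,  3.64966766e-03],
       [-9.95956068e-01, -9.43252563e-04, -8.98366319e-02],
       [ 8.98394590e-02, -3.57940121e-03, -9.95949828e-01]]), 't': array([-0.01135704,  0.53301287,  1.54524474])}
scene {'fx': 606.2822581244761, 'fy': 606.2822581244761, 'cx': 318.1047971586874, 'cy': 241.07060434375254, 'R': array([[-0.83379191,  0.55206767, -0.00351377],
       [ 0.3778858 ,  0.56606061, -0.73265115],
       [-0.402484  , -0.6122064 , -0.68059529]]), 't': array([ 0.43352177, -0.16325886,  1.87282708])}
0.1 [0.30543563 0.60149484 0.24943063] [-0.68760005  0.16515992  0.68775109  0.16409391] 0.019
```

View pics/top0.png

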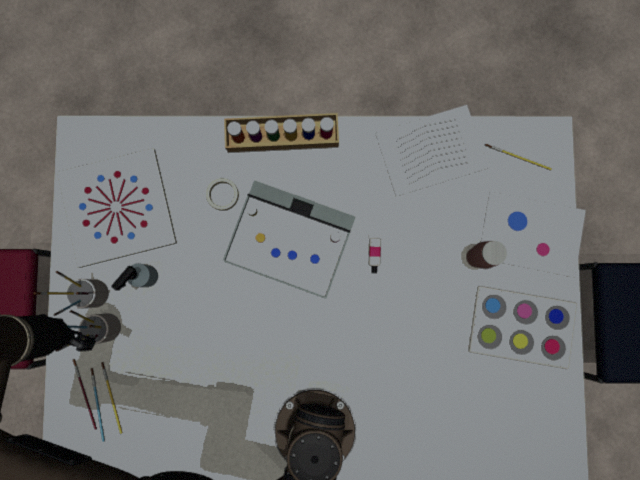

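View pics/scene0.png

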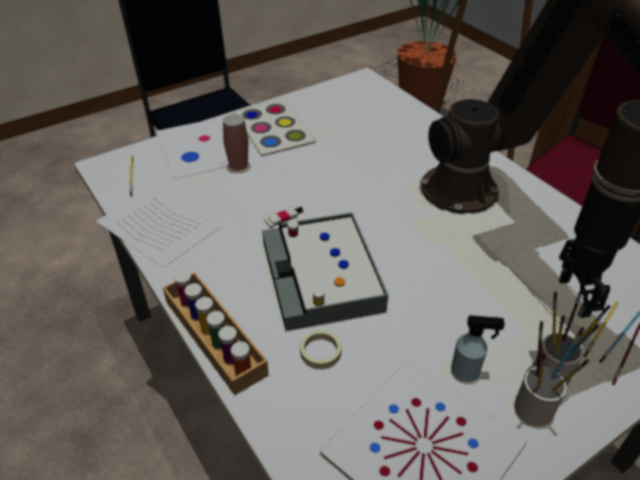

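The top view shows the tray around (290,240), with the slot mouth at (301,207), amber at (261,238), and blues at (276,252), (292,255) and (315,259). The scene view agrees. Next I'll measure them.

```bash
cat > h.py <<'E'
import numpy as np, cv2
def cast(m,uv,z):
    uv=np.atleast_2d(uv).astype(float)
    d=np.c_[(uv[:,0]-m['cx'])/m['fx'],(uv[:,1]-m['cy'])/m['fy'],np.ones(len(uv))]@m['R']
    o=-m['R'].T@m['t']
    return (o+d*((z-o[2])/d[:,2])[:,None])[:,:2]
def blobs(im,lo,hi,roi,amin=8):
    hsv=cv2.cvtColor(im,cv2.COLOR_RGB2HSV)
    k=cv2.inRange(hsv,lo,hi); M=np.zeros_like(k); x0,y0,x1,y1=roi; M[y0:y1,x0:x1]=k[y0:y1,x0:x1]
    n,l,s,c=cv2.connectedComponentsWithStats(M)
    return [(c[i],s[i,4]) for i in range(1,n) if s[i,4]>=amin]
E
python3 - <<'E'
from cell import r
from h import *
B=((105,90,40),(130,255,255)); A=((8,90,60),(28,255,255))
for n,roi in(("top",(220,175,360,300)),("scene",(255,205,395,330))):
    im=cv2.imread(f"pics/{n}0.png")[:,:,::-1].copy(); m=r.camera_model(n)
    for q,(lo,hi) in(("B",B),("A",A)):
        for c,a in blobs(im,lo,hi,roi): print(n,q,c,a,cast(m,c,.057))
    x0,y0,x1,y1=roi
    cv2.imwrite(f"pics/{n}z.png",cv2.resize(im[y0:y1,x0:x1,::-1],None,fx=4.5,fy=4.5,interpolation=cv2.INTER_CUBIC))
E
```

```text
top B [275.10769231 252.2       ] 65 [[0.51830776 0.11352804]]
top B [291.84848485 254.74242424] 66 [[0.51091056 0.06464509]]
top B [314.42424242 258.56060606] 66 [[ 0.49980386 -0.00122787]]
top A [260.03174603 237.3015873 ] 63 [[0.56199824 0.15796398]]
scene B [324.2037037  235.94444444] 54 [[0.50188064 0.00279458]]
scene B [334.640625 251.609375] 64 [[0.51309041 0.06835586]]
scene B [343.28125 263.5    ] 64 [[0.51966694 0.11679356]]
scene A [339.1038961  281.25974026] 77 [[0.56433864 0.16200985]]
scene A [318.03333333 301.41666667] 60 [[0.6446596  0.18841618]]
```

View pics/topz.png

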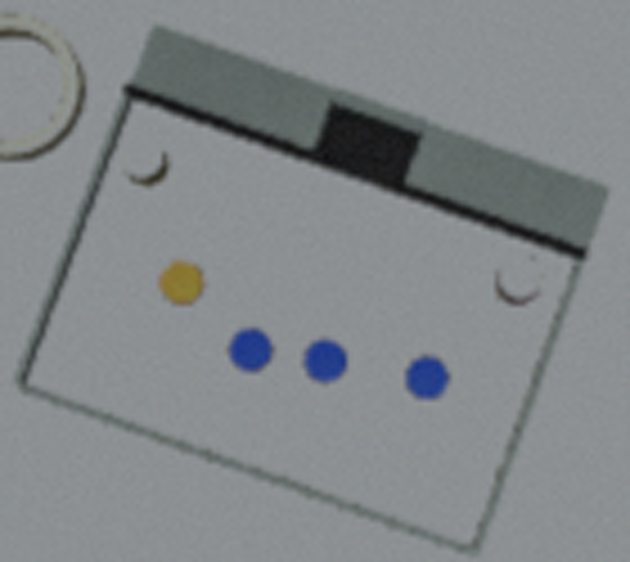

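```bash
python3 - <<'E'
from cell import r
from h import *
m=r.camera_model("top")
f=lambda p,z:cast(m,np.array(p)/4.5-0.4+np.array([220,175]),z)  # zoom->px
fen=f([(130,92),(585,255)],.068); rim=f([(22,383),(475,550)],.064)
print("fence",fen,np.linalg.norm(fen[1]-fen[0]));print("rim",rim,np.linalg.norm(rim[1]-rim[0]))
for a,b in(fen,rim):
    d=a-b; print("yaw",np.degrees(np.arctan2(-d[0],d[1])))
print("gap ends",f([(316,155),(404,186)],.068))
E
```

```text
fence [[ 0.68509394  0.19184577]
 [ 0.57870403 -0.10349566]] 0.31391936901716727
rim [[ 0.49573833  0.25957122]
 [ 0.38874475 -0.0323243 ]] 0.3108868362599821
yaw -19.810381227098677
yaw -20.130286289136386
gap ends [[0.64384208 0.07072989]
 [0.62360523 0.01360555]]
```

```bash
cat >> h.py <<'E'
from scipy.spatial.transform import Rotation as Ro
def quat(phi,s=1):
    x=np.array([0,0,-1.]); y=s*np.array([-np.sin(phi),np.cos(phi),0]); 
    return Ro.from_matrix(np.c_[x,y,np.cross(x,y)]).as_quat()
E
python3 - <<'E'
from cell import r
from h import *
ph=np.radians(-20); q0=np.array(r.current_joints())
for s in(1,-1):
    for p in([.56,.06,.30],[.45,.0,.072],[.58,.06,.072]):
        for dp in(-40,0,40):
            j=r.ik(p,quat(ph+np.radians(dp),s)); print(s,p,dp,None if j is None else np.round(j,2))
E
```

```text
1 [0.56, 0.06, 0.3] -40 None
1 [0.56, 0.06, 0.3] 0 [ 0.45  0.15 -0.16  0.   -1.26 -2.37]
1 [0.56, 0.06, 0.3] 40 [ 0.45  0.15 -0.16  0.   -1.26 -1.68]
1 [0.45, 0.0, 0.072] -40 None
1 [0.45, 0.0, 0.072] 0 [ 0.44  0.2  -0.7  -0.   -0.67 -2.36]
1 [0.45, 0.0, 0.072] 40 [ 0.44  0.2  -0.7   0.   -0.67 -1.66]
1 [0.58, 0.06, 0.072] -40 None
1 [0.58, 0.06, 0.072] 0 [ 0.44  0.38 -0.41 -0.   -0.78 -2.36]
1 [0.58, 0.06, 0.072] 40 [ 0.44  0.38 -0.41  0.   -0.78 -1.66]
-1 [0.56, 0.06, 0.3] -40 [ 0.45  0.15 -0.16  0.   -1.26  0.07]
-1 [0.56, 0.06, 0.3] 0 [ 0.45  0.15 -0.16  0.   -1.26  0.77]
-1 [0.56, 0.06, 0.3] 40 [ 0.45  0.15 -0.16  0.   -1.26  1.47]
-1 [0.45, 0.0, 0.072] -40 [ 0.44  0.2  -0.7   0.   -0.67  0.08]
-1 [0.45, 0.0, 0.072] 0 [ 0.44  0.2  -0.7   0.   -0.67  0.78]
-1 [0.45, 0.0, 0.072] 40 [ 0.44  0.2  -0.7   0.   -0.67  1.48]
-1 [0.58, 0.06, 0.072] -40 [ 0.44  0.38 -0.41  0.   -0.78  0.09]
-1 [0.58, 0.06, 0.072] 0 [ 0.44  0.38 -0.41  0.   -0.78  0.78]
-1 [0.58, 0.06, 0.072] 40 [ 0.44  0.38 -0.41  0.   -0.78  1.48]
```

```bash
python3 - <<'E'
from cell import r
from h import *
r.movep([.54,.07,.30],quat(np.radians(-20),-1))
r.grip(0.12); print(r.current_finger_gap())
m=r.camera_model("wrist"); im=r.capture("wrist"); cv2.imwrite("pics/w0.png",im[:,:,::-1])
import pickle; pickle.dump(m,open("w0.pkl","wb")); print(m, -m['R'].T@m['t'],r.current_t(),r.current_tcp_pos())
E
```

```text
0.1209573090273354
{'fx': 371.64829954431775, 'fy': 371.64829954431775, 'cx': 322.58553874717364, 'cy': 242.3144871094033, 'R': array([[-3.41718263e-01, -9.39802441e-01,  2.00690500e-05],
       [-9.08002677e-01,  3.30161170e-01,  2.57923906e-01],
       [-2.42404143e-01,  8.81190864e-02, -9.66165233e-01]]), 't': array([0.25075326, 0.42139137, 0.55060312])} [0.60177994 0.04801281 0.42328165] 2.9417 [0.53999128 0.06997495 0.30000521]
```

View pics/w0.png

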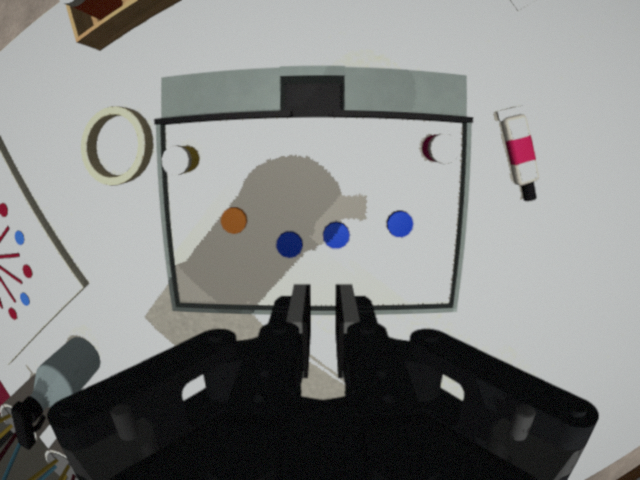

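The wrist view shows the fence line at row ~115, the gap at columns 280–345, amber at (234,220), and blues at (289,244), (336,235) and (400,223). The fingers are open about 10 mm. I'll zoom in to get the gate and cast rays.

```bash
cat >> h.py <<'E'
def castf(m,uv,z):
    uv=np.atleast_2d(uv).astype(float); a=(uv-[m['cx'],m['cy']])/m['fx']; th=np.hypot(*a.T)
    d=np.c_[a*(np.sin(th)/th)[:,None],np.cos(th)]@m['R']; o=-m['R'].T@m['t']
    return (o+d*((z-o[2])/d[:,2])[:,None])[:,:2]
E
python3 - <<'E'
from h import *
import pickle
im=cv2.imread("pics/w0.png")[:,:,::-1].copy(); m=pickle.load(open("w0.pkl","rb"))
for q,lo,hi in(("B",(105,90,40),(130,255,255)),("A",(5,120,60),(28,255,255))):
    for c,a in blobs(im,lo,hi,(170,170,460,300),100): print(q,c,a,castf(m,c,.0565))
x0,y0,x1,y1=150,60,480,140
cv2.imwrite("pics/w0z.png",cv2.resize(im[60:140,240:390,::-1],None,fx=5,fy=5,interpolation=cv2.INTER_CUBIC))
# fence dark top
g=im.max(2); k=(g<40)
for c in range(160,475,15): 
    rr=np.where(k[100:135,c])[0]+100; print(c,rr.min() if len(rr) else None, rr.max() if len(rr) else None,end='; ')
E
```

```text
B [399.65660377 223.61132075] 530 [[0.50142304 0.00057661]]
B [335.90334572 234.85687732] 538 [[0.51250494 0.06605995]]
B [288.96928983 244.19385797] 521 [[0.51966416 0.11455001]]
A [233.50290135 220.16634429] 517 [[0.56309859 0.15933131]]
160 120 123; 175 118 122; 190 117 121; 205 116 119; 220 115 118; 235 114 118; 250 113 117; 265 113 115; 280 None None; 295 109 114; 310 101 106; 325 104 113; 340 100 115; 355 113 116; 370 115 116; 385 114 116; 400 113 117; 415 114 118; 430 115 119; 445 116 120; 460 117 121;
```

View pics/w0z.png

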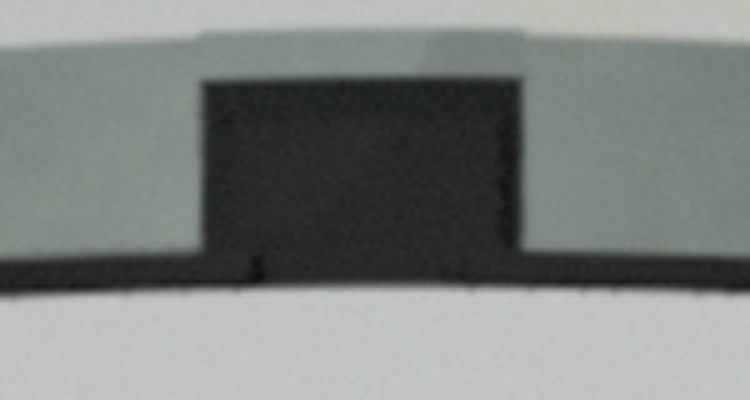

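```bash
python3 - <<'E'
from h import *
import pickle
m=pickle.load(open("w0.pkl","rb"))
Z=lambda p:np.array(p)/5-.4+[240,60]
c=Z([(205,80),(520,80),(204,252),(521,250)])
for z in(.05,.068):
    P=castf(m,c,z); print(z,P,np.linalg.norm(P[1]-P[0]),np.linalg.norm(P[3]-P[2]),np.linalg.norm(P[0]-P[2]))
print("floor edge in gap",castf(m,Z([(270,285),(365,284),(460,285)]),.05))
print("gap corners",castf(m,Z([(262,258),(468,258)]),.068))
# fence near face base/top ~ lower edge
lo=[(175,122.5),(205,119.8),(235,118.3),(400,117.4),(430,119.4),(460,121.4)]
P=castf(m,lo,.05);print(P,np.degrees(np.polyfit(P[:,1],P[:,0],1)),)
e=castf(m,[(159,121),(470,120)],.068);d=e[0]-e[1];print(e,np.linalg.norm(d),np.degrees(np.arctan2(-d[0],d[1])),e.mean(0))
E
```

```text
0.05 [[0.68332165 0.06269715]
 [0.66147405 0.00417527]
 [0.6500865  0.07496423]
 [0.62860441 0.01593095]] 0.062467018058100184 0.06282044859526441 0.03542678108831937
0.068 [[0.67938963 0.06198906]
 [0.65859554 0.00628916]
 [0.64775711 0.07366461]
 [0.62731091 0.01747797]] 0.05945479842019467 0.059791186197230825 0.033718467661179856
floor edge in gap [[0.63902605 0.06500323]
 [0.63257179 0.04731187]
 [0.62595862 0.02973179]]
gap corners [[0.6426661  0.06380489]
 [0.6291758  0.02742189]]
[[ 0.68218161  0.18246471]
 [ 0.67094682  0.15069504]
 [ 0.65966953  0.12075979]
 [ 0.60340863 -0.03516043]
 [ 0.59231145 -0.0646827 ]
 [ 0.58123921 -0.0958242 ]] [20.80749224 35.29391927]
[[ 0.68733336  0.19174774]
 [ 0.5806768  -0.09988084]] 0.31052029058818176 -20.08885045285674 [0.63400508 0.04593345]
```

```bash
cat >> h.py <<'E'
G=np.array([.6327,.0475]); YAW=np.radians(-20.05)
U=np.array([np.cos(YAW),np.sin(YAW)]); V=np.array([-U[1],U[0]])
toT=lambda p:np.array([(np.array(p)-G)@U,(np.array(p)-G)@V])
toW=lambda t:G+t[0]*U+t[1]*V
OFF=.0232; Z=.0725; UP=.13
def plan(D,n=6,end=.008):
    C=np.array([-.045,0]); E=np.array([-.005,0]); out=[]
    for s in np.linspace(0,1,n+1):
        p=(1-s)**2*D+2*s*(1-s)*C+s*s*E; t=2*(1-s)*(C-D)+2*s*(E-C); out.append((p,np.arctan2(t[1],t[0])))
    return out+[(np.array([end,0]),0.)]
def tcp(p,th,off=OFF): return toW(p-off*np.array([np.cos(th),np.sin(th)])), quat(YAW+th,-1)
E
python3 - <<'E'
from cell import r
from h import *
for n,p in(("R",(.5014,.0006)),("M",(.5125,.0661)),("L",(.5197,.1146)),("A",(.5631,.1593))):
    t=toT(p); print(n,t.round(4),np.hypot(*t).round(4))
    for p_,th in plan(t): 
        P,q=tcp(p_,th); print("  ",p_.round(3),np.degrees(th).round(),P.round(3),r.ik([*P,Z],q) is not None,end='')
    P,q=tcp(t,plan(t)[0][1],.034);print("start",toT(P).round(3),P.round(3),r.ik([*P,Z],q) is not None, r.ik([*P,UP],q) is not None)
E
```

```text
R [-0.1073 -0.0891] 0.1394
   [-0.107 -0.089] 55.0 [ 0.482 -0.013] True   [-0.087 -0.062] 52.0 [0.51  0.007] True   [-0.068 -0.04 ] 47.0 [0.534 0.023] True   [-0.051 -0.022] 41.0 [0.556 0.036] True   [-0.034 -0.01 ] 32.0 [0.575 0.045] True   [-0.019 -0.002] 19.0 [0.591 0.052] True   [-0.005  0.   ] 0.0 [0.606 0.057] True   [0.008 0.   ] 0.0 [0.618 0.053] Truestart [-0.127 -0.117] [ 0.474 -0.019] True True
M [-0.1193 -0.0237] 0.1216
   [-0.119 -0.024] 18.0 [0.489 0.067] True   [-0.095 -0.016] 16.0 [0.514 0.066] True   [-0.074 -0.011] 14.0 [0.537 0.065] True   [-0.054 -0.006] 12.0 [0.557 0.064] True   [-0.035 -0.003] 9.0 [0.576 0.062] True   [-0.019 -0.001] 5.0 [0.592 0.06 ] True   [-0.005  0.   ] 0.0 [0.606 0.057] True   [0.008 0.   ] 0.0 [0.618 0.053] Truestart [-0.152 -0.034] [0.479 0.067] True True
L [-0.1292  0.0243] 0.1314
   [-0.129  0.024] -16.0 [0.501 0.128] True   [-0.102  0.017] -15.0 [0.523 0.112] True   [-0.078  0.011] -13.0 [0.544 0.097] True   [-0.056  0.006] -11.0 [0.562 0.084] True   [-0.037  0.003] -8.0 [0.579 0.074] True   [-0.02   0.001] -5.0 [0.594 0.065] True   [-0.005  0.   ] 0.0 [0.606 0.057] True   [0.008 0.   ] 0.0 [0.618 0.053] Truestart [-0.162  0.034] [0.492 0.135] True True
A [-0.1037  0.0812] 0.1317
   [-0.104  0.081] -54.0 [0.557 0.182] True   [-0.085  0.056] -51.0 [0.565 0.151] True   [-0.067  0.036] -46.0 [0.573 0.125] True   [-0.05  0.02] -39.0 [0.581 0.104] True   [-0.034  0.009] -30.0 [0.589 0.085] True   [-0.019  0.002] -17.0 [0.597 0.07 ] True   [-0.005  0.   ] 0.0 [0.606 0.057] True   [0.008 0.   ] 0.0 [0.618 0.053] Truestart [-0.124  0.109] [0.554 0.192] True True
```

```bash
cat >> h.py <<'E'
def sweep(r,D,name,n=6):
    path=plan(D,n)
    P,q=tcp(D,path[0][1],.034)
    r.movep([*P,UP],q); 
    if abs(r.current_finger_gap()-.16)>.02: r.grip(.16)
    r.servo_line([*P,Z],vel=.12)
    print("down",r.current_t(),np.round(r.current_contact_force(),1))
    for p,th in path:
        P,q=tcp(p,th); r.servo_line([*P,Z],vel=.06,rot=q); f=r.current_contact_force(); print(p.round(3),np.round(f,1))
    P,q=tcp(np.array([-.01,0]),0.); r.servo_line([*P,Z],vel=.1); r.servo_line([*P,UP],vel=.15)
    P,q=tcp(np.array([-.08,0]),0.); r.movep([*P,.2],q)
    m=r.camera_model("wrist"); im=r.capture("wrist"); cv2.imwrite(f"pics/{name}.png",im[:,:,::-1])
    print(r.current_t(),r.current_finger_gap())
    for qn,lo,hi in(("B",(105,90,40),(130,255,255)),("A",(5,120,60),(28,255,255))):
        for c,a in blobs(im,lo,hi,(0,0,640,400),100): print(qn,c.round(1),a,castf(m,c,.0565).round(4))
E
python3 - <<'E'
from cell import r
from h import *
sweep(r,toT((.5125,.0661)),"s1")
E
```

```text
down 4.5333 [ 0.4 -0.5 -0.1]
[-0.119 -0.024] [-0.5  0.3 -0.3]
[-0.095 -0.016] [-0.1 -0.4 -0.2]
[-0.074 -0.011] [ 0.4 -0.5 -0.1]
[-0.054 -0.006] [ 0.3 -0.3  0.8]
[-0.035 -0.003] [ 0.1 -0.3  0. ]
[-0.019 -0.001] [-0.3  0.2 -0.7]
[-0.005  0.   ] [ 0.4 -0.2 -0. ]
[0.008 0.   ] [-0.4 -0.2  0.4]
9.4917 0.15914442152475386
B [322.4  72.5] 936 [[0.647  0.0433]]
B [439.2 239.6] 924 [[0.5016 0.0008]]
B [291.6 267.3] 960 [[0.5197 0.1145]]
A [161.4 151.8] 348 [[0.6386 0.1762]]
A [216.7 234.6] 951 [[0.5633 0.1592]]
```

View pics/s1.png

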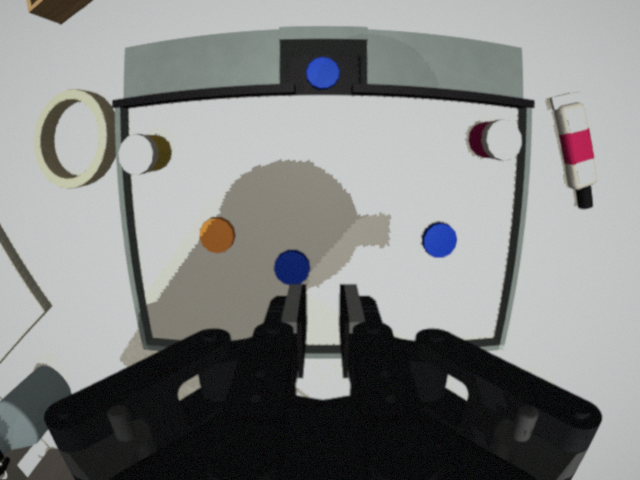

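Blue1 is now in the slot area at (322,72) and the other discs haven't moved. I'll check from the other cameras that it really dropped.

```bash
python3 - <<'E'
from cell import r
from h import *
for n,roi in(("top",(220,175,360,300)),("scene",(255,205,395,330))):
    im=r.capture(n);m=r.camera_model(n); x0,y0,x1,y1=roi
    cv2.imwrite(f"pics/{n}1z.png",cv2.resize(im[y0:y1,x0:x1,::-1],None,fx=4.5,fy=4.5,interpolation=cv2.INTER_CUBIC))
    for c,a in blobs(im,(105,90,25),(130,255,255),roi,4): print(n,c,a,[toT(cast(m,c,z)[0]).round(4) for z in(.0565,.035,.013)])
im=cv2.imread("pics/s1.png"); cv2.imwrite("pics/s1z.png",cv2.resize(im[20:120,260:390],None,fx=6,fy=6,interpolation=cv2.INTER_CUBIC))
E
```

```text
top [301.43820225 208.49438202] 89 [array([ 0.0174, -0.0047]), array([ 0.0205, -0.0029]), array([ 0.0238, -0.0011])]
top [274.84375 254.0625 ] 32 [array([-0.1354,  0.0217]), array([-0.1344,  0.0238]), array([-0.1334,  0.026 ])]
top [314.5        258.63636364] 66 [array([-0.1082, -0.0916]), array([-0.1068, -0.091 ]), array([-0.1054, -0.0905])]
scene [324.2037037  235.94444444] 54 [array([-0.1077, -0.0874]), array([-0.1134, -0.1102]), array([-0.1193, -0.1336])]
scene [343.11666667 263.71666667] 60 [array([-0.1295,  0.0265]), array([-0.1356,  0.0059]), array([-0.1419, -0.0152])]
scene [282.66666667 275.92307692] 39 [array([0.0294, 0.0325]), array([0.0263, 0.012 ]), array([ 0.0232, -0.009 ])]
```

View pics/s1z.png

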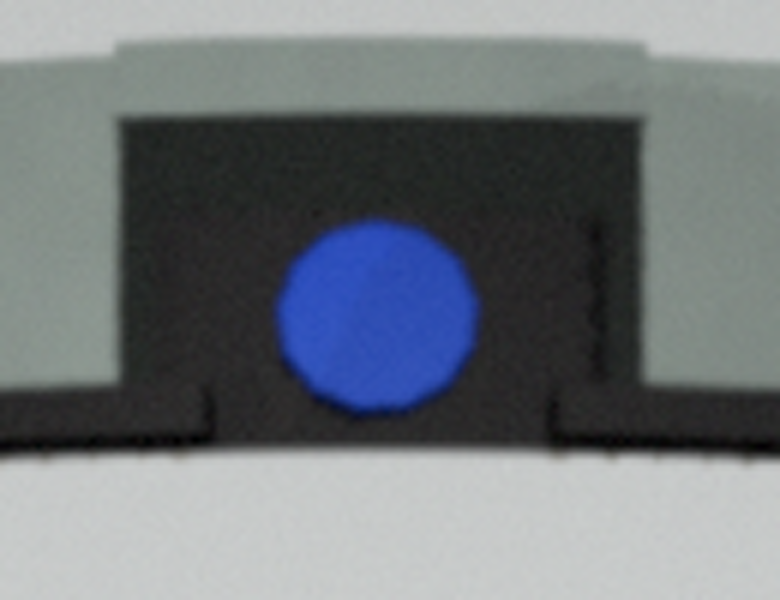

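View pics/scene1z.png

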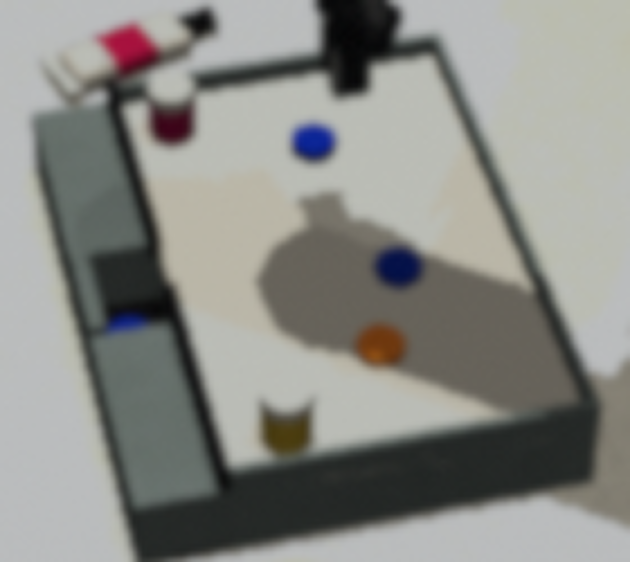

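In the scene crop the near deck partly hides the disc, and the top and scene rays meet at z ≈ 0.015–0.02. So it is on the slot bottom. Next is the left disc.

```bash
python3 - <<'E'
from cell import r
from h import *
sweep(r,toT((.5197,.1146)),"s2")
E
```

```text
down 10.7083 [-0.1 -0.   0.6]
[-0.129  0.024] [-0.4 -0.3 -0.2]
[-0.102  0.017] [-0.6 -0.3 -0.6]
[-0.078  0.011] [-0.4  0.1  0.4]
[-0.056  0.006] [-0.2 -0.2 -1. ]
[-0.037  0.003] [-0.1 -0.1 -0.6]
[-0.02   0.001] [ 0.1 -0.1 -0.5]
[-0.005  0.   ] [-0.1  0.6 -0. ]
[0.008 0.   ] [-0.1 -0.1  0. ]
15.825 0.15865640425380445
B [322.8  70. ] 1105 [[0.6486 0.0424]]
B [439.2 239.7] 922 [[0.5015 0.0008]]
A [161.4 151.7] 353 [[0.6387 0.1762]]
A [216.7 234.7] 951 [[0.5633 0.1592]]
```

View pics/s2.png

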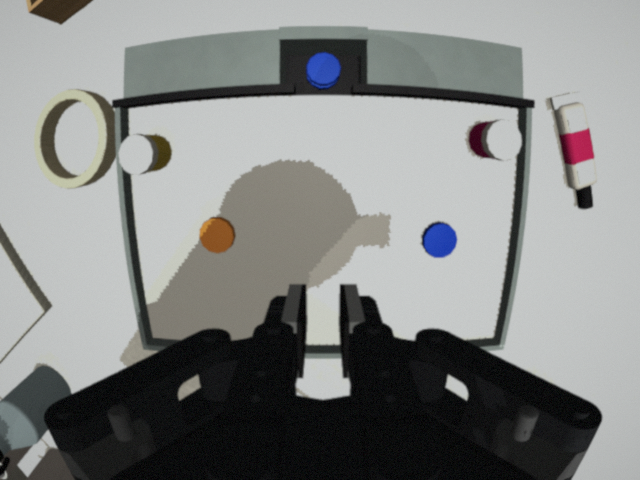

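The second disc now lies on top of the first in the slot at (323,70). The last blue is at (439,240), and amber hasn't moved. Next is the right disc.

```bash
python3 - <<'E'
from cell import r
from h import *
sweep(r,toT((.5015,.0007)),"s3",10)
for n,roi in(("top",(220,175,360,300)),("scene",(255,205,395,330))):
    im=r.capture(n);m=r.camera_model(n); x0,y0,x1,y1=roi
    cv2.imwrite(f"pics/{n}3z.png",cv2.resize(im[y0:y1,x0:x1,::-1],None,fx=4.5,fy=4.5,interpolation=cv2.INTER_CUBIC))
    for c,a in blobs(im,(105,90,25),(130,255,255),roi,4): print(n,c,a,[toT(cast(m,c,z)[0]).round(4) for z in(.0565,.035,.013)])
E
```

```text
down 17.475 [-0.5  0.6  0.4]
[-0.107 -0.089] [-0.2 -0.2 -0.3]
[-0.095 -0.072] [-0.  -0.4 -0.2]
[-0.083 -0.057] [-0.3  0.6 -0.6]
[-0.072 -0.044] [0.1 0.1 0.2]
[-0.061 -0.032] [-0.3  0.  -1.1]
[-0.051 -0.022] [-1.2 -0.6  0.3]
[-0.041 -0.014] [-0.2  0.2 -0.8]
[-0.031 -0.008] [-0.4 -0.2 -0.3]
[-0.022 -0.004] [ 0.4 -0.2  0.2]
[-0.013 -0.001] [-0.2  0.1  0.6]
[-0.005  0.   ] [ 0.2 -0.3  0.2]
[0.008 0.   ] [-0.   0.3  0.3]
23.5083 0.1577794928092099
B [322.9  74.2] 1395 [[0.6456 0.0434]]
A [161.4 151.6] 352 [[0.6387 0.1761]]
A [216.7 234.6] 950 [[0.5633 0.1592]]
top [301.14159292 208.68141593] 113 [array([ 0.0166, -0.004 ]), array([ 0.0197, -0.0022]), array([ 0.0229, -0.0004])]
scene [285.64655172 273.28448276] 116 [array([0.0203, 0.0252]), array([0.0171, 0.0046]), array([ 0.0138, -0.0166])]
```

View pics/s3.png

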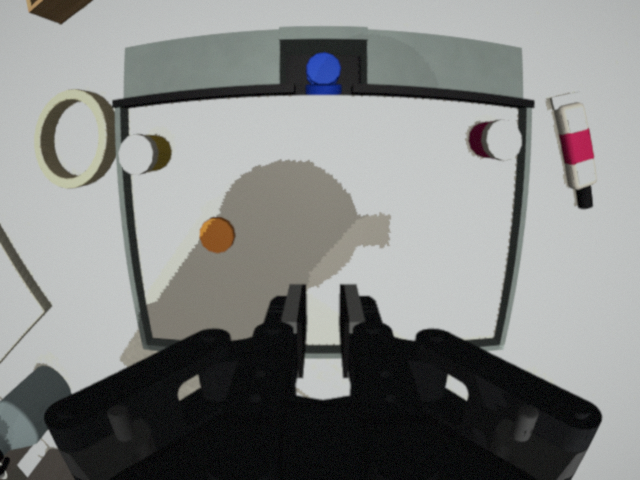

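View pics/scene3z.png

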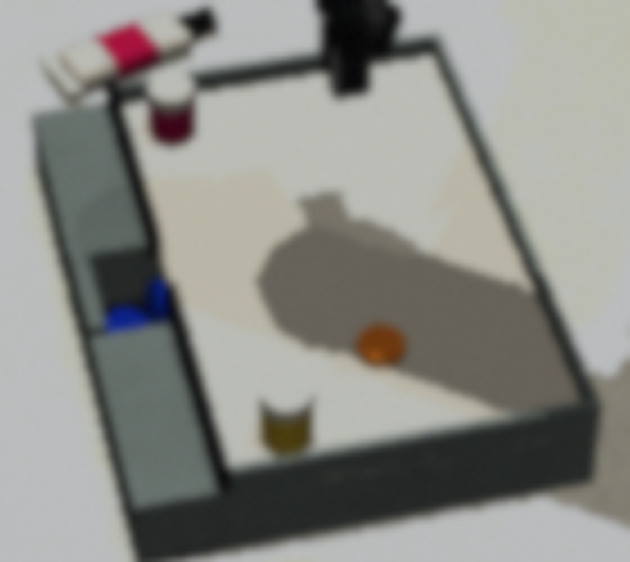

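The third disc looks tilted on its edge by the front wall of the slot, at wrist (322,90). I'll check its depth from a closer look.

```bash
python3 - <<'E'
from cell import r
from h import *
P=toW(np.array([-.045,0]))
r.movep([*P,.20],quat(YAW,-1)); r.wait(.3)
m=r.camera_model("wrist"); im=r.capture("wrist"); cv2.imwrite("pics/c1.png",im[:,:,::-1])
import pickle; pickle.dump(m,open("c1.pkl","wb"))
c=r.camera_model("scene"); s=r.capture("scene")
hsv=cv2.cvtColor(s,cv2.COLOR_RGB2HSV);k=cv2.inRange(hsv,(105,90,25),(130,255,255)); ys,xs=np.where(k[255:300,270:300]); 
z=cv2.resize(s[250:300,260:310,::-1],None,fx=8,fy=8,interpolation=cv2.INTER_CUBIC)
ix=np.where(cv2.inRange(cv2.cvtColor(im,cv2.COLOR_RGB2HSV),(105,90,25),(130,255,255)))
cy,cx=int(ix[0].mean()),int(ix[1].mean()); print(cx,cy,toT(-(m['R'].T@m['t'])[:2]))
y0,x0=max(cy-40,0),cx-40; print(x0,y0)
w=cv2.resize(im[y0:y0+80,x0:x0+80,::-1],(400,400),interpolation=cv2.INTER_CUBIC)
cv2.imwrite("pics/c1z.png",np.hstack([z,w]))
for px in((290,267),(290,271),(290,276)):
    print(px,[(zz,toT(cast(c,px,zz)[0]).round(3)) for zz in(.05,.04,.03,.02,.01)])
E
```

```text
319 150 [0.02010918 0.00054068]
279 110
(290, 267) [(0.05, array([ 0.004, -0.   ])), (0.04, array([ 0.002, -0.01 ])), (0.03, array([ 0.001, -0.02 ])), (0.02, array([-0.001, -0.03 ])), (0.01, array([-0.002, -0.039]))]
(290, 271) [(0.05, array([0.007, 0.014])), (0.04, array([0.005, 0.004])), (0.03, array([ 0.004, -0.006])), (0.02, array([ 0.002, -0.015])), (0.01, array([ 0.001, -0.025]))]
(290, 276) [(0.05, array([0.01 , 0.031])), (0.04, array([0.009, 0.021])), (0.03, array([0.007, 0.012])), (0.02, array([0.006, 0.002])), (0.01, array([ 0.004, -0.007]))]
```

View pics/c1z.png

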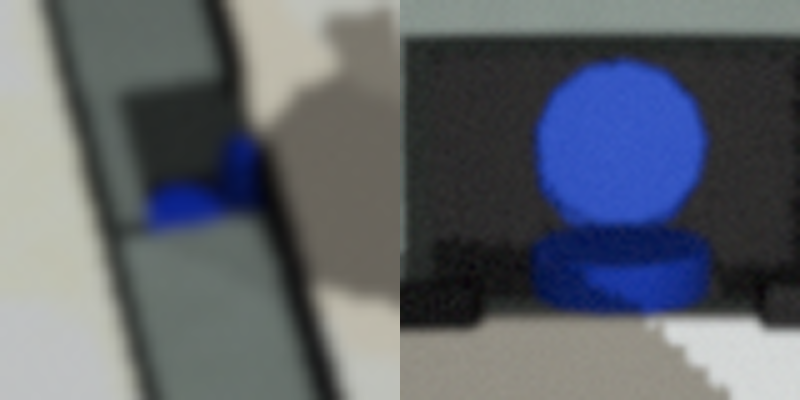

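The disc stands tilted against the slot's front wall beside the stack. The scene view puts its centre at z ≈ 0.035, which is too close to the 0.040 limit. I'll take a lateral baseline pair with the wrist camera.

```bash
python3 - <<'E'
from cell import r
from h import *
import pickle
row=[]
for i,(x,y,z) in enumerate([(-.01,.06,.16),(-.01,-.06,.16)]):
    P=toW(np.array([x,y])); r.movep([*P,z],quat(YAW,-1)); r.wait(.2)
    m=r.camera_model("wrist"); im=r.capture("wrist"); cv2.imwrite(f"pics/d{i}.png",im[:,:,::-1]); pickle.dump(m,open(f"d{i}.pkl","wb"))
    k=cv2.inRange(cv2.cvtColor(im,cv2.COLOR_RGB2HSV),(105,90,25),(130,255,255)); k[400:]=0
    n,l,s,c=cv2.connectedComponentsWithStats(k); j=1+np.argmax(s[1:,4]); cx,cy=c[j].astype(int); x0,y0=cx-50,max(cy-50,0); print(i,x0,y0,s[j],-m['R'].T@m['t'])
    row.append(cv2.resize(im[y0:y0+100,x0:x0+100,::-1],(400,400),interpolation=cv2.INTER_CUBIC))
cv2.imwrite("pics/dz.png",np.hstack(row)); print(r.current_t())
E
```

```text
0 355 150 [ 383  170   47   62 2179] [0.70535629 0.08493487 0.28444366]
1 190 150 [ 217  170   46   62 2150] [ 0.66481108 -0.0267532   0.28344682]
25.8167
```

View pics/dz.png

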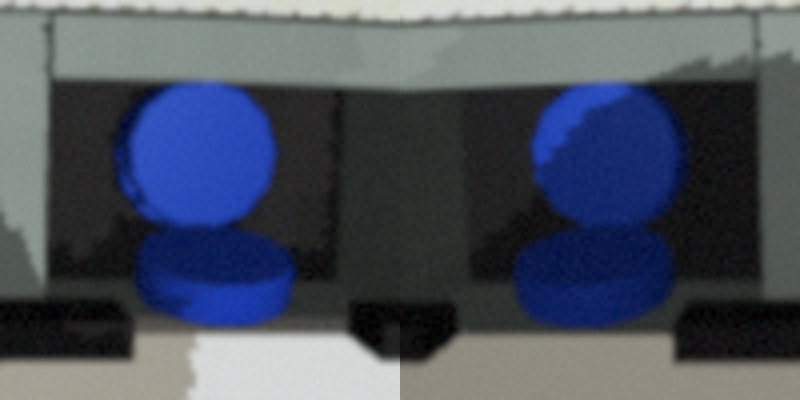

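```bash
python3 - <<'E'
from h import *
import pickle
M=[pickle.load(open(f"d{i}.pkl","rb")) for i in(0,1)]; o0=[(355,150),(190,150)]
def ray(m,uv):
    a=(np.array(uv)-[m['cx'],m['cy']])/m['fx'];t=np.hypot(*a);d=np.r_[a*np.sin(t)/t,np.cos(t)]@m['R'];return -m['R'].T@m['t'],d
def tri(a,b):
    A=[];B=[]
    for m,o,p in zip(M,o0,(a,b)):
        c,d=ray(m,np.array(p)/4-.375+o); Pm=np.eye(3)-np.outer(d,d); A.append(Pm);B.append(Pm@c)
    X=np.linalg.lstsq(np.vstack(A),np.hstack(B),rcond=None)[0]; e=[np.linalg.norm(Pq@X-b) for Pq,b in zip(A,B)]
    return (toT(X[:2])*1e3).round(1),(X[2]*1e3).round(1),(np.array(e)*1e3).round(1)
print("stack top",tri((203,155),(205,155)))
print("face ctr",tri((216,254),(193,254)))
print("face R/L ext",tri((293,262),(272,250)),tri((140,250),(116,265)))
print("slot far corners",tri((50,80),(66,82+6)),tri((345,86),(357,82)))
print("fence gap corners",tri((132,302),(58,302)),tri((350,302),(276,302)))
E
```

```text
stack top (array([25.7,  0.3]), np.float64(20.1), array([0., 0.]))
face ctr (array([9.8, 0.2]), np.float64(33.3), array([0., 0.]))
face R/L ext (array([  9.5, -13.9]), np.float64(33.5), array([0.9, 0.9])) (array([ 9.4, 14. ]), np.float64(34.4), array([1.1, 1.1]))
slot far corners (array([38.3, 28. ]), np.float64(14.7), array([0., 0.])) (array([ 38.5, -27.3]), np.float64(17.0), array([0.4, 0.4]))
fence gap corners (array([ 5.8, 18.6]), np.float64(54.2), array([0.2, 0.2])) (array([  5.9, -18. ]), np.float64(54.5), array([0.1, 0.1]))
```

Triangulation puts the stack top at z = 20 mm, where 21 mm is expected. The leaning disc's face is 28 mm across with its centre at z ≈ 33.5 mm, so its underside centre is at about 32 mm and tray x ≈ 62 mm. That is 8 mm below the limit and it isn't moving. I'll leave it alone, do a last check of the bystanders and hand in.

```bash
python3 - <<'E'
from cell import r
from h import *
a=cv2.imread("pics/scene0.png").astype(int)
s=r.capture("scene")[:,:,::-1]; cv2.imwrite("pics/end.png",s)
k=(abs(s.astype(int)-a).max(2)>60).astype(np.uint8); n,l,st,c=cv2.connectedComponentsWithStats(k)
print([list(map(int,x)) for x in st[1:] if x[4]>25])
m=r.camera_model("scene")
for c,ar in blobs(s[:,:,::-1].copy(),(8,90,60),(28,255,255),(255,205,395,330)): print(c,ar)
print(r.current_t(),r.current_contact_force().round(1) if hasattr(r.current_contact_force(),'round') else r.current_contact_force())
E
```

```text
[[553, 0, 22, 65, 544], [614, 18, 14, 6, 40], [401, 25, 46, 43, 671], [261, 28, 144, 200, 11384], [488, 51, 23, 47, 553], [546, 81, 6, 21, 68], [432, 112, 10, 10, 59], [488, 136, 48, 43, 1023], [428, 140, 15, 22, 189], [598, 153, 37, 35, 510], [490, 170, 147, 166, 10652], [398, 213, 36, 39, 748], [319, 232, 11, 10, 88], [329, 247, 12, 11, 98], [291, 252, 52, 46, 1158], [338, 259, 12, 10, 92], [565, 321, 75, 78, 2764], [543, 342, 6, 13, 32], [529, 350, 9, 16, 86]]
[339.0212766  281.42553191] 94
[318.24193548 301.29032258] 62
25.8667 [-0.7 -0.2 -0.5]
```

View pics/end.png

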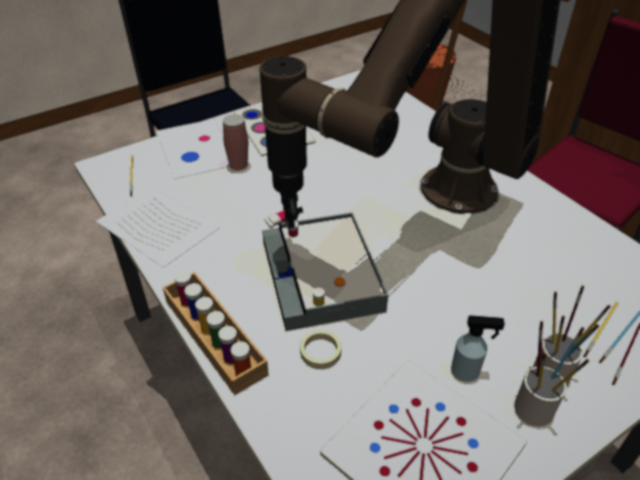

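Amber (339,281), the yellow pot (318,301), the tape, spray and tumbler are where they started, and the gripper hovers clear of the tray.

```bash
python3 - <<'E'
from cell import r
r.sign_off()
E
```

```text
the job is handed in; nothing more can be done
```

All three blue discs are in the slot, and I handed the job in at about 26 s. I pushed each one along the floor and through the gate, held between the two slightly opened fingertips.

- **First two discs:** they lie flat, stacked on the slot bottom. I measured the stack top at z ≈ 20 mm, where 21 mm is expected.
- **Third disc:** it did not land flat. It stands on edge against the slot's front wall, next to the stack. From two wrist views its underside centre is at z ≈ 32 mm (limit 40 mm) and tray x ≈ 62 mm. It stayed put across several pictures, so I left it alone.
- **Everything else:** amber was at the same spot within 1 mm in the wrist views. The pots and paint tube had not moved in the wrist views, nor the tape, spray bottle and tumbler in the last scene picture. The gripper was hovering clear, with force readings at noise level.
- **Disagreements:**
  - The top and scene cameras differed by up to 4 mm on disc positions, so I used the wrist camera's values, which lay between them.
  - A rough height check on the fence corners gave 54 mm. I think that was the corner's lower edge, near the 50 mm floor, rather than its 68 mm top.

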